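# Dial the code and unlock the oak key box on the mantel

## Robot

A 6-joint arm with a two-finger parallel gripper is mounted at the origin on the work surface. World frame = base frame: x ahead of the robot, y to its left, z up, the work surface at z = 0. Lengths are in m, angles in rad, forces in N, time in s.
With the tool pointing down it reaches from about 0.225 to 0.875 m from the base axis. Payload 3.4 kg.
Tool frame: the origin (TCP) lies at the very end of the fingers, on their centre line; the grasp point (between the pads) lies 19 mm behind it; z points along the fingers, x is the direction in which the jaws open and shut, and the axes are right-handed (so a half turn about z gives the same grasp; the last joint's range is limited). The gripper opens to 85 mm and grips with 20 to 120 N. Pads are 22 mm wide; open, the fingers measure 114 mm over their backs; the gripper's body (76 mm by 85 mm) begins 54 mm behind the grasp point. The pads swing forward as they close: fully open they stand 13 mm farther back than shut.
Start: joints at [-1.31, 0.276, 1.505, -0, 1.361, -0.121], TCP at [0.214, -0.534, 0.231] pointing down, gripper open.
Joint ranges: [-2.89, 2.89], [-0.75, 2.08], [0.22, 2.7], [-1.18, 4.32], [0.11, 2.71], [-2.7, 2.7]. Speed limits (rad/s): [2.57, 2.57, 3.14, 3.14, 3.14, 3.14].

## Interface

Orientations are given as a unit quaternion [w, x, y, z].
In Python, from rig import manip gives the robot as it stands.
- The arm moves only by the tool carry_out, never from a script. Its argument "series" is a list of rows, each a list of 2 entries, a list of its own where there are three numbers: the shift along the tool's x, y, z in mm, then the turn about the tool's z in degrees. A call has 1 to 10 rows; each row shifts and turns the pose as measured when the row begins, along the tool's axes as they then stand; what a row does not reach is not made up. A row lasts 1/12 s, in which the tool goes at most 41.7 mm and 7.16 degrees, less where a joint would pass 70% of its speed; a pose out of reach is approached as far as the arm can. A call is refused whole if a number of a shift passes 41.7 or a number of a turn 7.16, either way. A call with a gripper value outside its range is refused whole. "fingers" is the finger opening in mm, from 0 to 85.4, set as the call begins (left out, the last holds). The fingers move at their own pace and stop on an object; "squeeze" is the grip in N (left out, the last holds). Time passes only in rows, so rows that do not move let the fingers close. It gives the time, the measured TCP pose, the force and the opening at its end, in the units of the state.
- manip.get_state(): the state, without advancing time (a new reading comes with each control period).
- manip.get_image(name): name is "scene" or "top" or "wrist"; returns a dict with "frame" (420x560x3 uint8, blue, green, red), "K" (3x3 intrinsics, pixels), "k1" (the pictures are not rectified: a ray, as slopes to the right and down, at radius r is drawn at 1 + k1 r^2 times it, then the intrinsics apply), "rvec" (rotation vector, rad) and "tvec" (3), from world to camera coordinates, as OpenCV has them; the wrist camera has in their place "mount" (4x4, takes a point from camera to tool coordinates, whose origin is the TCP and whose axes are the tool frame's). Camera axes: x right, y down, z forward; pixel columns grow to the right and rows downward; lengths in m; the calibration is good to about 2 mm. A picture is of the moment at which its call begins: read the wrist's pose just before it. There is no depth.
- manip.sign_off(): hands the job in, once; it reports no verdict.
The state is a dict: "clock": time; "qpos": joint angles; "qd": joint speeds; "effort": joint torques, N m; "position": TCP position; "ee_rot": TCP orientation; "contact_force": force on the tool from outside, world axes, zero at the start; "moment": the same for the moment, N m; "width": finger opening in m.
Only numpy, scipy, OpenCV 4.12 (cv2) and the standard library are available. Lean on these libraries where they do the work, as an engineer would, in place of code of your own. Each camera call takes 0.05 s, during which the arm holds its last target. There are 200 camera calls.

## Task

Unlock the oak key box on the mantel: with a light fingertip on top of each number wheel, roll the three wheels until 3-8-5 is uppermost, read from the left as you face the door, then slide the brass bolt knob all the way along its slot, away from the wheels, so that the door springs open. Do not press hard on the wheels, and leave the ornaments round it as they stand.

Things in the scene. Friction and masses are not known exactly. Their poses are not given: they have to be found in the camera images.
- keybox: Fixed oak key box, 190 mm wide (its y), 120 deep (its x), 170 high. Origin: centre of its underside, 20 to 32 mm above the shelf, on screw feet wound out by varying amounts over a marble slab. +x points out of the door, y along the wheels' axle, z up. Oak top 170 mm above the origin, with 2 mm of brass round wheels and knob. Facing the door, your left is its -y. Wheels at y -55, -25, +5 mm, knob at y +60.
- wheel_a_top (a point): Nominal highest point of the first (hundreds) wheel, the one farthest from the bolt knob, 181 mm above the box's origin, axes as the box's; the wheel itself stands up to 3 mm higher or lower, each differently. White, 50 mm in diameter, 14 wide, axle along the box's y, numerals upright as seen from the door; nominally 11 mm out of the oak top, 9 out of the brass; 16 mm between wheels. It gives 1 mm at 15 N.
- wheel_a (a joint): Turn of the first (hundreds) wheel, rad, endless. Numeral on top = value / 0.628, modulo 10; ten sprung click positions 0.628 apart, 15.7 mm along the rim. A finger dragged over the top towards the box's +x raises it, towards -x lowers it, by friction alone: 2.5 N along the rim takes it over a click, so 6 to 12 N of press is right; let go, it settles in the nearest click.
- wheel_b_top (a point): Nominal highest point of the second (tens) wheel, in the middle, 181 mm above the box's origin, axes as the box's; the wheel itself stands up to 3 mm higher or lower, each differently. White, 50 mm in diameter, 14 wide, axle along the box's y, numerals upright as seen from the door; nominally 11 mm out of the oak top, 9 out of the brass; 16 mm between wheels. It gives 1 mm at 15 N.
- wheel_b (a joint): Turn of the second (tens) wheel, rad, endless. Numeral on top = value / 0.628, modulo 10; ten sprung click positions 0.628 apart, 15.7 mm along the rim. A finger dragged over the top towards the box's +x raises it, towards -x lowers it, by friction alone: 2.5 N along the rim takes it over a click, so 6 to 12 N of press is right; let go, it settles in the nearest click.
- wheel_c_top (a point): Nominal highest point of the third (units) wheel, the one nearest the bolt knob, 181 mm above the box's origin, axes as the box's; the wheel itself stands up to 3 mm higher or lower, each differently. White, 50 mm in diameter, 14 wide, axle along the box's y, numerals upright as seen from the door; nominally 11 mm out of the oak top, 9 out of the brass; 16 mm between wheels. It gives 1 mm at 15 N.
- wheel_c (a joint): Turn of the third (units) wheel, rad, endless. Numeral on top = value / 0.628, modulo 10; ten sprung click positions 0.628 apart, 15.7 mm along the rim. A finger dragged over the top towards the box's +x raises it, towards -x lowers it, by friction alone: 2.5 N along the rim takes it over a click, so 6 to 12 N of press is right; let go, it settles in the nearest click.
- bolt_knob (a point): Centre of the upright round brass bolt knob on the box, moving with it, axes as the box's: 16 mm in diameter, from 9 mm below to 9 mm above this point, on a 7 mm stem; its top is 32 mm above the oak top. It slides along the box's y; home, 40 mm are free between it and the nearest wheel.
- bolt (a joint): Bolt travel, m: 0 home (locked), 0.014 fully drawn, away from the wheels (the box's +y), against about 1.5 N of friction; it stays where it is left. Its teeth pass through gates in the wheels, so it stops after 3 mm unless all three wheels show the code; drawn, it keeps the wheels from turning.
- door (a joint): Opening of the box's door, rad: 0 shut; hinged on the box's -y edge, it swings out to the box's +x. A spring in the hinge throws it open to about 0.8 rad as soon as the bolt is drawn; nothing needs to pull it.
- cloche: Bystander: loose glass cloche on a round wooden base, 120 mm in diameter, 180 mm high; origin at the centre of its underside. Stands beside the box.
- die_1: Bystander: loose red enamelled metal die, a 24 mm cube; origin at the centre of its underside. Lies on the robot's side of the box.
- die_2: Bystander: loose red enamelled metal die, a 24 mm cube; origin at the centre of its underside. Lies on the robot's side of the box.
- figure: Bystander: loose tan plastic toy hound on a 30 x 52 mm foot, 70 mm high, light and easily tipped; origin at the centre of its underside. Stands beside the box.

How it is judged:
On the way, in this order (a step that is already met when the one before it is completed fails the run):
1. the three wheels show 3-8-5 on top ((value of joint wheel_a between -4.548 and -4.248 rad or value of joint wheel_a between 1.735 and 2.035 rad or value of joint wheel_a between 8.018 and 8.318 rad) and (value of joint wheel_b between -1.407 and -1.107 rad or value of joint wheel_b between 4.877 and 5.177 rad or value of joint wheel_b between 11.16 and 11.46 rad) and (value of joint wheel_c between -3.292 and -2.992 rad or value of joint wheel_c between 2.992 and 3.292 rad or value of joint wheel_c between 9.275 and 9.575 rad)), for 0.2 s.
2. the bolt is drawn (value of joint bolt above 0.011 m), for 0.1 s.
At the end, for the whole second after the job is handed in: The wheels show 3-8-5 on top (each within 0.15 rad of its click position), the bolt is drawn more than 11 of its 14 mm, the door stands open by more than 0.5 rad and at rest, and the ornaments stand upright (all of step 1 and value of joint bolt above 0.011 m and value of joint door above 0.5 rad and velocity of joint door between -0.1 and 0.1 rad/s and angle between each of cloche, die_1, die_2, figure's own z axis and vertical below 0.2 rad); the robot touches nothing.
It fails at once if the robot presses a wheel with more than 18 N (contact force between any of the fingers, the arm and wheel_a_c0 above 18 N or contact force between any of the fingers, the arm and wheel_b_c0 above 18 N or contact force between any of the fingers, the arm and wheel_c_c0 above 18 N).
It fails at once if an ornament is shifted by more than 10 mm or tipped (distance of any of cloche, die_1, die_2, figure from where it was at the start of the episode above 0.01 m or angle between any of cloche, die_1, die_2, figure's own z axis and vertical above 0.25 rad).
It also fails if it takes over 72 s, if anything falls off the work surface, if the arm or the gripper's body presses on something with over 40 N, if the wrist force passes 120 N, or if a joint passes its speed limit or range.

## Working session

There is one attempt and no reset: what is moved stays moved. The work goes in short steps, Python scripts to look and compute and a tool call to move; the robot and the scene stay as the last step left them, time stands still between calls to the robot, and variables do not carry over. Pictures are saved under pics/ and viewed, about 8 in all and at most 12, crops included, and the job is handed in when it is done.

Besides the shell and the picture viewer there is one more tool, called by a JSON object that holds its "fn" and its "kwargs". carry_out: Moves the arm, as the interface text tells. Its arguments: {"type":"object","properties":{"series":{"type":"array","items":{"type":"array"}},"fingers":{"type":"number"},"squeeze":{"type":"number"}},"required":["series"]}

```bash
mkdir -p pics; cat > h.py <<'E'
import numpy as np, cv2
from rig import manip
from scipy.spatial.transform import Rotation as R
def q2m(q): return R.from_quat([q[1],q[2],q[3],q[0]]).as_matrix()
def grab(name):
    s=manip.get_state(); im=manip.get_image(name)
    if name=="wrist":
        T=np.eye(4); T[:3,:3]=q2m(s["ee_rot"]); T[:3,3]=s["position"]
        C=T@np.array(im["mount"])   # cam->world
    else:
        Rm=cv2.Rodrigues(np.array(im["rvec"],float))[0]
        C=np.eye(4); C[:3,:3]=Rm.T; C[:3,3]=-Rm.T@np.array(im["tvec"]).ravel()
    return dict(f=im["frame"],K=np.array(im["K"]),k1=im["k1"],C=C)
def ray(v,px):
    px=np.array(px,float).reshape(-1,1,2)
    u=cv2.undistortPoints(px,v["K"],np.array([v["k1"],0,0,0,0.])).reshape(-1,2)
    d=np.c_[u,np.ones(len(u))]@v["C"][:3,:3].T
    return v["C"][:3,3],d
def onz(v,px,z):
    o,d=ray(v,px); return o+d*((z-o[2])/d[:,2])[:,None]
def proj(v,P):
    W=np.linalg.inv(v["C"]); p=(np.atleast_2d(P)@W[:3,:3].T+W[:3,3])
    return cv2.projectPoints(p.reshape(-1,1,3),np.zeros(3),np.zeros(3),v["K"],np.array([v["k1"],0,0,0,0.]))[0].reshape(-1,2)
def tri(v1,p1,v2,p2):
    o1,d1=ray(v1,p1);o2,d2=ray(v2,p2);out=[]
    for a,b in zip(d1,d2):
        s=np.linalg.lstsq(np.c_[a,-b],o2-o1,rcond=None)[0]
        out.append(np.r_[(o1+a*s[0]+o2+b*s[1])/2,np.linalg.norm(o1+a*s[0]-o2-b*s[1])])
    return np.array(out)
E
python3 - <<'E'
from h import *
s=manip.get_state(); print(s)
for n in("scene","top"):
    v=grab(n); cv2.imwrite(f"pics/{n}0.png",v["f"]); print(n,v["C"].round(3),v["K"][0,0],v["k1"])
E
```

```text
{'clock': 0.0, 'qpos': array([-1.31001689e+00,  2.76612790e-01,  1.50614492e+00, -1.64129679e-05,
        1.36071451e+00, -1.21011946e-01]), 'qd': array([-1.69376202e-03,  1.07076076e-04,  1.20579947e-03,  4.17168640e-04,
        1.78182726e-03, -1.74227645e-05]), 'effort': array([-3.02426570e-04, -4.16773403e+01, -2.45801461e+01, -1.00922030e-04,
        1.07772372e-02,  5.62620457e-07]), 'position': array([ 0.21407865, -0.53308139,  0.23042488]), 'ee_rot': array([-6.10447849e-04,  8.28427862e-01, -5.60094987e-01, -7.14572298e-04]), 'contact_force': array([-0.35962739,  0.43788231, -0.96892139]), 'moment': array([-0.01324016,  0.04176202, -0.01568527]), 'width': 0.08522188852112339}
scene [[ 0.81   0.512 -0.285  0.794]
 [ 0.586 -0.698  0.411 -0.329]
 [ 0.011 -0.5   -0.866  0.941]
 [ 0.     0.     0.     1.   ]] 494.89172210725786 -0.07669413587795228
top [[ 0.026 -0.998  0.055  0.477]
 [-0.999 -0.027 -0.025  0.068]
 [ 0.027 -0.054 -0.998  1.086]
 [ 0.     0.     0.     1.   ]] 440.9809030546002 -0.10219204038463141
```

```bash
python3 - <<'E'
import cv2,numpy as np
a=cv2.imread("pics/scene0.png");b=cv2.imread("pics/top0.png")
m=np.vstack([a,b]);print(m.shape)
c=np.hstack([a,b]); cv2.imwrite("pics/both.png",cv2.resize(c,(800,300)))
E
```

```text
(840, 560, 3)
```

View pics/scene0.png

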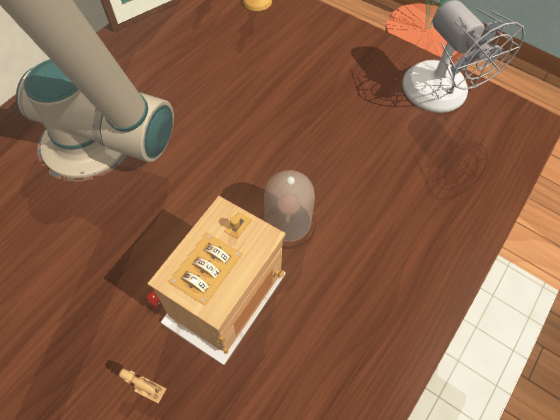

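View pics/top0.png

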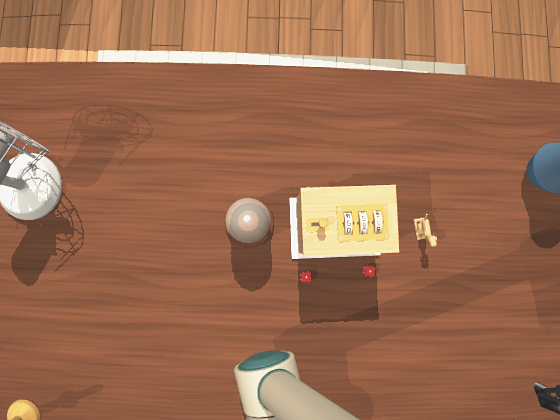

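The scene view shows the box with its top from about (152,282) to (285,235), wheels near (205,267) and knob at (237,222). The hound is at (143,385) and the cloche at (290,205). The top view shows the box top spanning (301,187)-(399,254), the knob at its left at (318,225), and the dice at (306,277) and (370,271). The door faces world +x, away from the robot.

```bash
python3 - <<'E'
from h import *
T=grab("top");S=grab("scene")
hsv=cv2.cvtColor(T["f"],cv2.COLOR_BGR2HSV)
roi=np.zeros(hsv.shape[:2],np.uint8); roi[170:270,285:408]=255
m=cv2.inRange(hsv,(12,50,150),(35,220,255))&roi
m=cv2.morphologyEx(m,cv2.MORPH_CLOSE,np.ones((15,15)))
c=max(cv2.findContours(m,0,1)[0],key=cv2.contourArea)
r=cv2.minAreaRect(c); b=cv2.boxPoints(r); print("rect",r)
for z in(0.190,0.196,0.202):
    P=onz(T,b,z)
    print(z,P[:,:2].round(4).tolist(),"c",P[:,:2].mean(0).round(4),"sides",[round(float(np.linalg.norm(P[i]-P[i-1])),4) for i in range(4)])
# expected corners in scene for z
P=onz(T,b,0.196); print("scene proj",proj(S,P).round(0).tolist())
hs=cv2.cvtColor(S["f"],cv2.COLOR_BGR2HSV)
# dice, others
red=cv2.inRange(hsv,(0,150,80),(6,255,255))|cv2.inRange(hsv,(172,150,80),(180,255,255)); red[:262]=0;red[290:]=0
for q in cv2.findContours(red,0,1)[0]:
    if cv2.contourArea(q)>20:
        cc=np.mean(q.reshape(-1,2),0);print("die",cc,onz(T,cc,.024).round(3))
print("cloche top",onz(T,[(248,220)],.18).round(3),"hound",onz(T,[(423,232)],.04).round(3))
cv2.imwrite("pics/sc.png",cv2.resize(S["f"][190:350,140:320],(720,640)[:2],interpolation=cv2.INTER_CUBIC)[:600])
E
```

```text
rect ((343.55987548828125, 220.4976043701172), (71.86254119873047, 107.95368194580078), 87.70938873291016)
0.19 [[0.5912, 0.0188], [0.6072, -0.2055], [0.4586, -0.2131], [0.4449, 0.0095]] c [ 0.5255 -0.0976] sides [0.1466, 0.2249, 0.1488, 0.223]
0.196 [[0.5904, 0.0191], [0.6063, -0.2037], [0.4587, -0.2112], [0.4451, 0.0099]] c [ 0.5251 -0.0965] sides [0.1456, 0.2234, 0.1478, 0.2215]
0.202 [[0.5896, 0.0195], [0.6055, -0.2018], [0.4588, -0.2093], [0.4453, 0.0103]] c [ 0.5248 -0.0954] sides [0.1446, 0.2219, 0.1468, 0.22]
scene proj [[294.0, 225.0], [219.0, 334.0], [144.0, 284.0], [224.0, 186.0]]
die [305.64864865 276.56756757] [[ 0.397 -0.037  0.024]]
die [369.15384615 270.69230769] [[ 0.414 -0.192  0.024]]
cloche top [[0.521 0.099 0.18 ]] hound [[ 0.51  -0.319  0.04 ]]
```

View pics/sc.png

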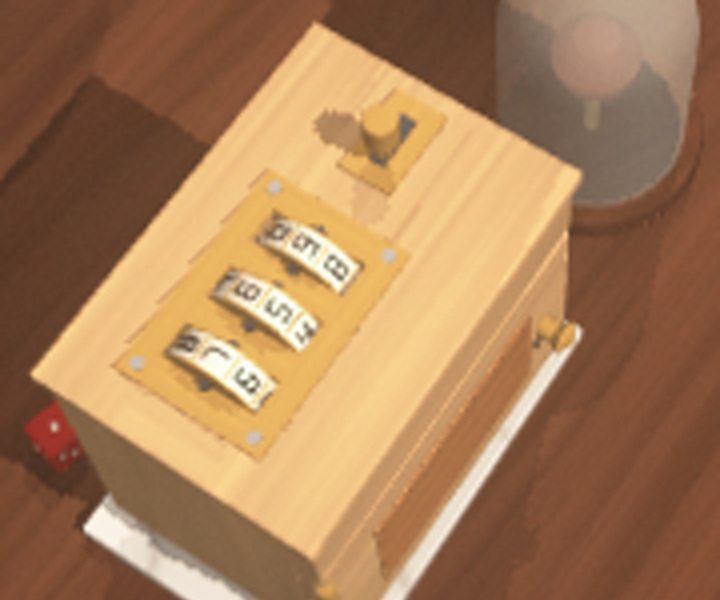

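The crop shows the four top corners clearly, and the wheel numerals are partly legible. I'll fix the pose from those corners, then use the wrist camera for the numerals.

```bash
python3 - <<'E'
from h import *
S=grab("scene")
c=[(218.75,195.5),(285,234.5),(218.75,330),(148.3,283.75)]
for z in(.188,.193,.198,.203):
    P=onz(S,c,z);L=[np.linalg.norm(P[i]-P[(i+1)%4]) for i in range(4)]
    d=P[0]-P[3]+P[1]-P[2]
    print(z,P[:,:2].round(4).tolist(),P.mean(0).round(4),np.round(L,4),"y-axis deg",np.degrees(np.arctan2(d[1],d[0])))
s=manip.get_state()
print(np.array(manip.get_image("wrist")["mount"]).round(3).tolist(), q2m(s["ee_rot"]).round(3).tolist())
E
```

```text
0.188 [[0.4464, -0.0075], [0.5871, -0.0013], [0.6006, -0.1972], [0.4603, -0.2058]] [ 0.5236 -0.103   0.188 ] [0.1408 0.1964 0.1405 0.1988] y-axis deg 93.97700177845878
0.193 [[0.4487, -0.0096], [0.5885, -0.0035], [0.6019, -0.1981], [0.4625, -0.2066]] [ 0.5254 -0.1045  0.193 ] [0.1399 0.1951 0.1396 0.1975] y-axis deg 93.97700177845877
0.198 [[0.451, -0.0118], [0.5898, -0.0056], [0.6032, -0.199], [0.4648, -0.2074]] [ 0.5272 -0.106   0.198 ] [0.1389 0.1938 0.1387 0.1961] y-axis deg 93.97700177845878
0.203 [[0.4533, -0.0139], [0.5912, -0.0078], [0.6044, -0.1998], [0.467, -0.2083]] [ 0.529  -0.1075  0.203 ] [0.138  0.1925 0.1377 0.1948] y-axis deg 93.97700177845877
[[1.0, 0.0, -0.0, -0.0], [-0.0, 0.96, 0.28, -0.07], [0.001, -0.28, 0.96, -0.142], [0.0, 0.0, 0.0, 1.0]] [[0.373, -0.928, -0.0], [-0.928, -0.373, 0.001], [-0.001, -0.0, -1.0]]
```

{"fn": "carry_out", "kwargs": {"series": [[[0, 0, -24], 6.1], [[0, 0, -24], 6.1], [[0, 0, -24], 6.1], [[-27, -22.5, 0], 0], [[-27, -22.5, 0], 0], [[-27, -22.5, 0], 0], [[-27, -22.5, 0], 0], [[-27, -22.5, 0], 0], [[-27, -22.5, 0], 0], [[-27, -22.5, 0], 0]], "fingers": 0}}

```text
clock: 1.13
position: [0.3644, -0.3371, 0.3042]
ee_rot: [0.001, 0.718, -0.696, -0.0]
contact_force: [1.3, -0.5, 0.4]
width: -0.0
```

{"fn": "carry_out", "kwargs": {"series": [[[-27, -22.5, 0], 0], [[-27, -22.5, 0], 0], [[-27, -22.5, 0], 0], [[-27, -22.5, 0], 0], [[-27, -22.5, 0], 0], [[-27, -22.5, 0], 0], [[0, 0, 0], 0]]}}

```text
clock: 1.72
position: [0.5018, -0.156, 0.3047]
ee_rot: [-0.002, 0.72, -0.694, 0.001]
contact_force: [0.4, -0.9, -0.6]
width: 0.0001
```

{"fn": "carry_out", "kwargs": {"series": [[[-20, -14, 0], 0.5], [[-20, -14, 0], 0.5], [[-3, 0, 0], 0.5], [[0, 0, 0], 0]]}}

```text
clock: 2.05
position: [0.5298, -0.1087, 0.3042]
ee_rot: [-0.001, 0.712, -0.702, 0.0]
contact_force: [-0.1, 0.0, -0.3]
width: -0.0002
```

```bash
python3 - <<'E'
from h import *
v=grab("wrist"); cv2.imwrite("pics/w1.png",v["f"]); np.save("w1.npy",v,allow_pickle=True)
print(manip.get_state()["position"],v["K"][0,0],v["C"].round(3).tolist())
E
```

```text
[ 0.52984631 -0.1090558   0.30418913] 294.95461104691634 [[0.015, -0.96, -0.278, 0.599], [-1.0, -0.015, -0.003, -0.108], [-0.001, 0.278, -0.961, 0.446], [0.0, 0.0, 0.0, 1.0]]
```

View pics/w1.png

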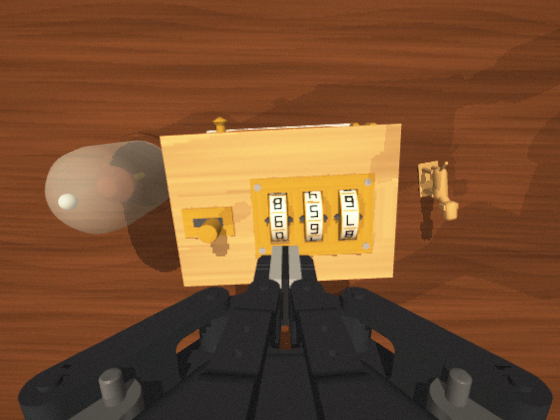

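The wrist view, upside down to a reader at the door, shows the wheels at about (278,217), (313,215) and (348,214), and the knob at (209,232). The fingertip is near (286,250). I'll enlarge and rotate it to read the numerals.

```bash
python3 - <<'E'
from h import *
v=np.load("w1.npy",allow_pickle=True).item(); f=v["f"]
c=cv2.rotate(f[175:260,245:380],cv2.ROTATE_180)
cv2.imwrite("pics/w1c.png",cv2.resize(c,None,fx=5.5,fy=5.5,interpolation=cv2.INTER_CUBIC))
hsv=cv2.cvtColor(f,cv2.COLOR_BGR2HSV)
roi=np.zeros(f.shape[:2],np.uint8);roi[180:246,262:364]=255
m=cv2.inRange(hsv,(0,0,140),(180,70,255))&roi
m=cv2.morphologyEx(m,cv2.MORPH_CLOSE,np.ones((7,5)))
for q in cv2.findContours(m,0,1)[0]:
    if cv2.contourArea(q)>200:
        x,y,w,h=cv2.boundingRect(q); r=cv2.minAreaRect(q)
        pts=[(x+w/2,y),(x+w/2,y+h),(x,y+h/2),(x+w,y+h/2)]
        print((x,y,w,h),"rect",np.round(r[0],1),np.round(r[1],1),"z.207:",onz(v,pts,.207)[:,:2].round(4).tolist(), "z.197",onz(v,pts[:2],.197)[:,0].round(4))
# oak top
o=cv2.inRange(hsv,(12,60,150),(35,255,255));o[290:]=0;o[:120]=0
# plate screws approx
for z in(.19,.195,.2):
    P=onz(v,[(163,137),(399,125),(393,277),(182,286)],z)
    print(z,P[:,:2].round(4).tolist(),[round(float(np.linalg.norm(P[i]-P[(i+1)%4])),4) for i in range(4)])
P=onz(v,[(257,187),(368,182),(365,246),(263,251)],.197);print("screws",P.round(4).tolist())
E
```

```text
(270, 196, 17, 42) rect [277.8 216.5] [41.5 15.2] z.207: [[0.5406, -0.1032], [0.503, -0.1035], [0.5221, -0.0961], [0.5223, -0.1106]] z.197 [0.5382 0.499 ]
(305, 192, 17, 48) rect [313.8 215.4] [47.4 15.6] z.207: [[0.5445, -0.1322], [0.5016, -0.134], [0.5235, -0.1259], [0.5237, -0.1403]] z.197 [0.5422 0.4975]
(340, 190, 18, 47) rect [349.2 212.9] [46.6 16.5] z.207: [[0.5466, -0.1616], [0.5049, -0.1648], [0.5261, -0.1555], [0.5264, -0.1708]] z.197 [0.5444 0.5009]
0.19 [[0.5865, -0.0044], [0.5992, -0.2033], [0.4572, -0.2148], [0.4441, -0.0088]] [0.1993, 0.1425, 0.2064, 0.1425]
0.195 [[0.5867, -0.0064], [0.5992, -0.2014], [0.4599, -0.2127], [0.4471, -0.0108]] [0.1954, 0.1398, 0.2024, 0.1397]
0.2 [[0.587, -0.0084], [0.5992, -0.1995], [0.4627, -0.2106], [0.4501, -0.0127]] [0.1915, 0.137, 0.1983, 0.1369]
screws [[0.5459, -0.0844, 0.197], [0.5517, -0.1797, 0.197], [0.4923, -0.1825, 0.197], [0.486, -0.0892, 0.197]]
```

View pics/w1c.png

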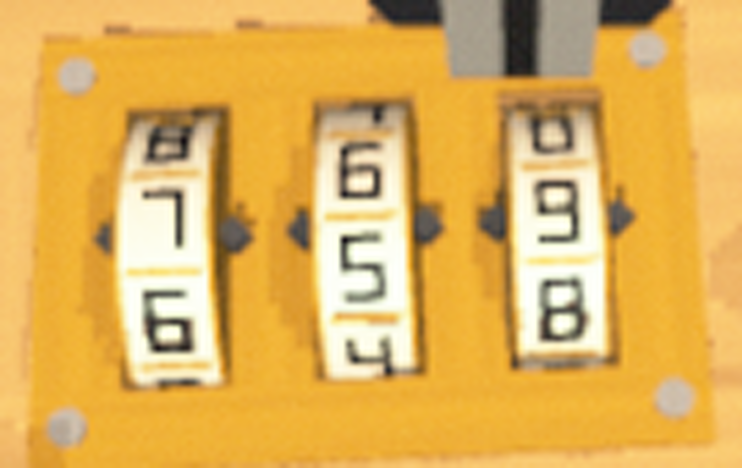

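The rotated crop reads 7-5-9. Tile 7 spans rows 175-270 and tile 9 spans 165-262. The 5/6 line of wheel b is at about row 215, suspiciously close to the top. I'll compute the actual wheel angles.

```bash
cat > ang.py <<'E'
from h import *
YAW=np.radians(3.7)
ex=np.array([np.cos(YAW),np.sin(YAW),0]);ey=np.array([-np.sin(YAW),np.cos(YAW),0])
def angle(v,px,cx,cz,r=.025):
    """angle (clicks) of rim point from the top towards box -x; cx: axle point (xy world), cz axle height"""
    o,d=ray(v,px); out=[]
    for k in d:
        a=np.array([(o-np.r_[cx,cz])@ex,o[2]-cz]); b=np.array([k@ex,k[2]])
        A=b@b;B=a@b;C=a@a-r*r; D=B*B-A*C
        t=(-B-np.sqrt(max(D,0)))/A; p=a+t*b
        out.append(np.arctan2(-p[0],p[1])/.6283)
    return np.array(out).round(2)
E
python3 - <<'E'
from ang import *
v=np.load("w1.npy",allow_pickle=True).item()
P=lambda X,Y:(380-X/5.5,260-Y/5.5)
B={"a":[(172,127),(165,175),(163,270),(165,365)],"b":[(360,132),(362,216),(366,318)],"c":[(553,165),(560,261),(562,354)]}
c={"a":(.521,-.164),"b":(.519,-.134),"c":(.517,-.104)}
print("arrows",onz(v,[P(237,235),P(430,226),P(490,218),P(102,238),P(623,216),P(298,228)],.197).round(4).tolist())
for k in B:
  for dz in(-.003,0,.003):
    print(k,dz,angle(v,[P(*p) for p in B[k]],c[k],.181+dz))
print("knob",onz(v,[(209,231)],.228).round(4))
E
```

```text
arrows [[0.5195, -0.155, 0.197], [0.5175, -0.1239, 0.197], [0.516, -0.1142, 0.197], [0.5204, -0.1768, 0.197], [0.5153, -0.0927, 0.197], [0.5182, -0.1452, 0.197]]
a -0.003 [ 1.88  0.68 -0.39 -1.41]
a 0 [ 1.63  0.59 -0.45 -1.47]
a 0.003 [ 1.34  0.5  -0.5  -1.53]
b -0.003 [ 1.33  0.07 -0.98]
b 0 [ 1.15 -0.   -1.03]
b 0.003 [ 1.01 -0.06 -1.09]
c -0.003 [ 0.56 -0.49 -1.52]
c 0 [ 0.47 -0.55 -1.58]
c 0.003 [ 0.39 -0.61 -1.65]
knob [[ 0.5166 -0.049   0.228 ]]
```

{"fn": "carry_out", "kwargs": {"series": [[[20, 1.5, 15], -1.5], [[20, 1.5, 15], -1.4], [[14, 1.5, 15], 0], [[0, 0, 15], 0], [[0, 0, 12], 0], [[0, 0, 8], 0], [[0, 0, 0], 0]]}}

```text
clock: 2.68
position: [0.5233, -0.1739, 0.2228]
ee_rot: [0.001, 0.729, -0.685, 0.003]
contact_force: [-0.5, -0.2, 0.2]
width: 0.0
```

```bash
cat > st.py <<'E'
from ang import *
s=manip.get_state();p=s["position"];M=q2m(s["ee_rot"])
O=np.array([.5174,-.109,0])
print("t",round(s["clock"],2),"box xy mm",((p-O)@ex*1e3).round(1),((p-O)@ey*1e3).round(1),"z",(p[2]*1e3).round(1),"F",(s["contact_force"]).round(2),"yaw err deg",np.degrees(np.arctan2(M[:,0]@ex,-(M[:,0]@ey))).round(2),"tilt",M[:,2].round(4))
E
python3 st.py
```

```text
t 2.68 box xy mm 1.7 -65.1 z 222.8 F [-0.51 -0.16  0.15] yaw err deg -0.14 tilt [ 0.0037 -0.0052 -1.    ]
```

{"fn": "carry_out", "kwargs": {"series": [[[-8, -5, 2], 0], [[0, 0, 0], 0], [[0, 0, 2], 0], [[0, 0, 0], 0]]}}

```text
clock: 3.02
position: [0.5282, -0.1662, 0.2203]
ee_rot: [0.0, 0.728, -0.685, 0.004]
contact_force: [0.1, 0.1, 0.2]
width: 0.0003
```

```bash
python3 st.py
```

```text
t 3.02 box xy mm 7.1 -57.7 z 220.3 F [0.08 0.08 0.21] yaw err deg -0.22 tilt [ 0.006  -0.0065 -1.    ]
```

{"fn": "carry_out", "kwargs": {"series": [[[-2.5, -1, 4], 0], [[0, 0, 3], 0], [[0, 0, 2], 0], [[0, 0, 0], 0]]}}

```text
clock: 3.35
position: [0.5308, -0.1635, 0.2137]
ee_rot: [-0.0, 0.729, -0.685, 0.007]
contact_force: [-1.4, -0.1, 2.4]
width: 0.0001
```

{"fn": "carry_out", "kwargs": {"series": [[[0, 0, 1], 0], [[0, 0, 1], 0]]}}

```text
clock: 3.52
position: [0.5309, -0.1635, 0.2133]
ee_rot: [-0.0, 0.729, -0.684, 0.008]
contact_force: [-1.8, 0.8, 6.7]
width: -0.0001
```

{"fn": "carry_out", "kwargs": {"series": [[[0, 0, 1], 0], [[0, 0, 1], 0]]}}

```text
clock: 3.68
position: [0.531, -0.1636, 0.2133]
ee_rot: [-0.0, 0.729, -0.684, 0.009]
contact_force: [-2.0, -0.3, 7.0]
width: 0.0
```

{"fn": "carry_out", "kwargs": {"series": [[[0, 3, 1.2], 0], [[0, 4, 1.2], 0]]}}

```text
clock: 3.85
position: [0.5282, -0.1638, 0.2136]
ee_rot: [-0.004, 0.729, -0.684, 0.013]
contact_force: [4.1, 1.7, 5.4]
width: -0.0
```

```bash
python3 st.py
```

```text
t 3.85 box xy mm 7.3 -55.4 z 213.6 F [4.13 1.74 5.42] yaw err deg -0.08 tilt [ 0.0248 -0.0124 -0.9996]
```

{"fn": "carry_out", "kwargs": {"series": [[[0, 8, 1.2], 0], [[0, 8, 1.2], 0]]}}

```text
clock: 4.02
position: [0.5155, -0.1646, 0.213]
ee_rot: [-0.007, 0.729, -0.684, 0.017]
contact_force: [-0.3, 0.5, 7.2]
width: 0.0002
```

```bash
python3 st.py
```

```text
t 4.02 box xy mm -5.5 -55.3 z 213.0 F [-0.25  0.48  7.2 ] yaw err deg -0.05 tilt [ 0.0333 -0.0129 -0.9994]
```

{"fn": "carry_out", "kwargs": {"series": [[[0, 0, -4], 0], [[0, -9, -4], 0], [[0, -8, 0], 0], [[0, 0, 0], 0]]}}

```text
clock: 4.35
position: [0.5311, -0.1633, 0.2215]
ee_rot: [-0.006, 0.729, -0.684, 0.016]
contact_force: [0.6, -0.1, -0.6]
width: -0.0001
```

```bash
python3 st.py; python3 - <<'E'
from h import *
v=grab("wrist"); cv2.imwrite("pics/w2.png",cv2.resize(cv2.rotate(v["f"][150:270,230:390],cv2.ROTATE_180),None,fx=4,fy=4,interpolation=cv2.INTER_CUBIC)); np.save("w2.npy",v,allow_pickle=True)
E
```

```text
t 4.35 box xy mm 10.2 -55.1 z 221.5 F [ 0.56 -0.07 -0.64] yaw err deg -0.1 tilt [ 0.031  -0.013  -0.9994]
```

View pics/w2.png

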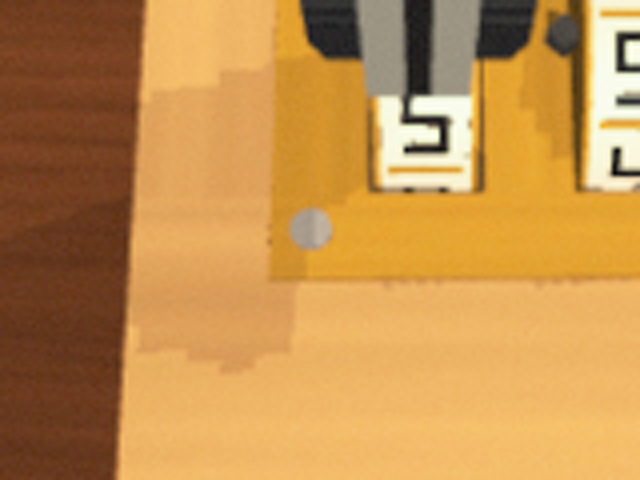

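Picture w2 shows the finger centred on wheel a, with "5" at about (425,130) now on the +x side where "6" was, so wheel a went down one click to 6. Next is wheel b, towards +x.

{"fn": "carry_out", "kwargs": {"series": [[[-14, 9, -1], 0], [[-14, 9, 0], 0], [[-2, 1, 0], 0], [[0, 0, 3], 0], [[0, 0, 2], 0], [[0, 0, 0], 0]]}}

```text
clock: 4.9
position: [0.5063, -0.1302, 0.2138]
ee_rot: [-0.005, 0.73, -0.684, 0.013]
contact_force: [0.4, 0.3, 0.8]
width: -0.0002
```

```bash
python3 st.py
```

```text
t 4.9 box xy mm -12.5 -20.4 z 213.8 F [0.37 0.26 0.76] yaw err deg 0.02 tilt [ 0.025  -0.011  -0.9996]
```

{"fn": "carry_out", "kwargs": {"series": [[[4.5, -2, 0.5], 0], [[0, 0, 1.5], 0], [[0, 0, 1], 0]]}}

```text
clock: 5.15
position: [0.5094, -0.1354, 0.212]
ee_rot: [-0.005, 0.73, -0.684, 0.014]
contact_force: [-2.7, 1.9, 8.4]
width: 0.0003
```

{"fn": "carry_out", "kwargs": {"series": [[[0, 0, 1], 0], [[0, 0, 1], 0]]}}

```text
clock: 5.32
position: [0.5103, -0.1353, 0.2124]
ee_rot: [-0.006, 0.729, -0.684, 0.014]
contact_force: [-1.3, 2.0, 7.4]
width: 0.0005
```

```bash
python3 st.py
```

```text
t 5.32 box xy mm -8.8 -25.8 z 212.4 F [-1.33  1.96  7.36] yaw err deg -0.06 tilt [ 0.0291 -0.0103 -0.9995]
```

Contact at about 7 N on b. Now dragging towards +x.

{"fn": "carry_out", "kwargs": {"series": [[[0, -8, 1.2], 0], [[0, -8, 1.2], 0]]}}

```text
clock: 5.48
position: [0.5261, -0.1342, 0.2134]
ee_rot: [-0.007, 0.729, -0.685, 0.014]
contact_force: [-0.5, 1.5, 6.0]
width: 0.0002
```

```bash
python3 st.py
```

```text
t 5.48 box xy mm 7.1 -25.7 z 213.4 F [-0.5   1.52  5.98] yaw err deg -0.16 tilt [ 0.0309 -0.0093 -0.9995]
```

{"fn": "carry_out", "kwargs": {"series": [[[0, 0, -4], 0], [[0, 0, -4], 0], [[-13, -1, 0], 0], [[-13, -1, 0], 0], [[0, 0, 0], 0], [[0, 0, 0], 0]]}}

```text
clock: 5.98
position: [0.5273, -0.1068, 0.2215]
ee_rot: [-0.007, 0.728, -0.685, 0.015]
contact_force: [0.1, 0.3, 0.8]
width: 0.0001
```

```bash
python3 st.py; cat > look.py <<'E'
from ang import *
import sys
v=grab("wrist"); np.save("w.npy",v,allow_pickle=True)
s=sys.argv[1]
P=[O2+ex*x+ey*y for O2 in [np.array([.5185,-.109,.203])] for x,y in((-.035,-.08),(.05,-.08),(.05,.03),(-.035,.03))]
p=proj(v,P).astype(int); x0,y0=np.maximum(p.min(0),0); x1,y1=p.max(0)
f=cv2.rotate(v["f"][y0:y1,x0:x1],cv2.ROTATE_180); k=min(640/f.shape[1],480/f.shape[0])
cv2.imwrite(f"pics/{s}.png",cv2.resize(f,None,fx=k,fy=k,interpolation=cv2.INTER_CUBIC)); print("crop",x0,y0,x1,y1,round(k,2))
E
python3 look.py w3
```

```text
t 5.98 box xy mm 10.1 1.6 z 221.5 F [0.07 0.3  0.8 ] yaw err deg -0.27 tilt [ 0.0316 -0.0095 -0.9995]
crop 233 176 430 312 3.25
```

View pics/w3.png

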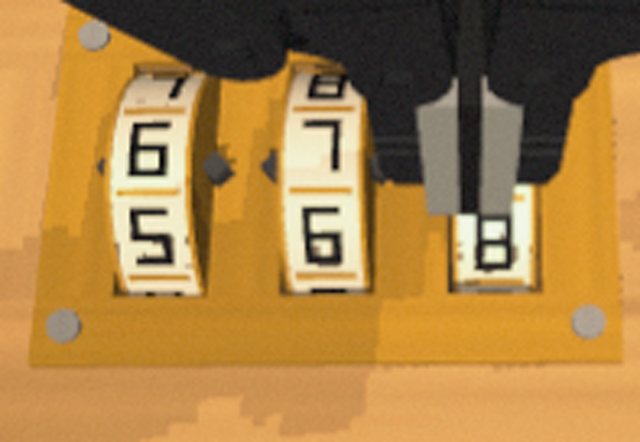

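Picture w3 shows 6 on a at (147,150), 7 on b at (323,147), and 8 on c's +x side at (493,243), so c still has 9 on top. Still to go: a −3, b +1, c −4. I'll roll c next.

{"fn": "carry_out", "kwargs": {"series": [[[-3.5, 0, 3], 0], [[0, 0, 3], 0], [[0, 0, 1.5], 0], [[0, 0, 1], 0]]}}

```text
clock: 6.37
position: [0.5267, -0.1026, 0.2117]
ee_rot: [-0.007, 0.728, -0.685, 0.014]
contact_force: [-0.6, 0.6, -0.7]
width: -0.0001
```

```bash
python3 st.py
```

```text
t 6.37 box xy mm 9.7 5.8 z 211.7 F [-0.6   0.57 -0.66] yaw err deg -0.24 tilt [ 0.0304 -0.0092 -0.9995]
```

{"fn": "carry_out", "kwargs": {"series": [[[0, 0, 1], 0], [[0, 0, 1], 0]]}}

```text
clock: 6.53
position: [0.5268, -0.1028, 0.2096]
ee_rot: [-0.007, 0.728, -0.685, 0.014]
contact_force: [-1.1, 1.4, 7.1]
width: -0.0
```

{"fn": "carry_out", "kwargs": {"series": [[[0, 0, 1], 0], [[0, 0, 1], 0]]}}

```text
clock: 6.7
position: [0.5271, -0.1028, 0.2096]
ee_rot: [-0.008, 0.728, -0.686, 0.015]
contact_force: [-1.8, 1.1, 6.7]
width: 0.0
```

{"fn": "carry_out", "kwargs": {"series": [[[0, 8, 1.2], 0], [[0, 8, 1.2], 0]]}}

```text
clock: 6.87
position: [0.5157, -0.1036, 0.2095]
ee_rot: [-0.012, 0.727, -0.686, 0.018]
contact_force: [-0.2, 1.0, 4.8]
width: 0.0001
```

```bash
python3 st.py
```

```text
t 6.87 box xy mm -1.3 5.5 z 209.5 F [-0.18  1.    4.76] yaw err deg -0.34 tilt [ 0.0425 -0.008  -0.9991]
```

{"fn": "carry_out", "kwargs": {"series": [[[0, 4, 1], 0], [[0, 0, -4], 0], [[0, -8, -1], 0], [[0, -7, 0], 0], [[0, 0, 0], 0], [[0, 0, 2], 0], [[0, 0, 1], 0]]}}

```text
clock: 7.45
position: [0.5277, -0.1039, 0.2109]
ee_rot: [-0.011, 0.727, -0.686, 0.019]
contact_force: [0.9, 0.1, 0.8]
width: -0.0003
```

```bash
python3 st.py
```

```text
t 7.45 box xy mm 10.6 4.4 z 210.9 F [0.87 0.12 0.76] yaw err deg -0.4 tilt [ 0.0421 -0.0093 -0.9991]
```

{"fn": "carry_out", "kwargs": {"series": [[[0, 0, 1], 0], [[0, 0, 1], 0], [[0, 8, 1.2], 0], [[0, 8, 1.2], 0], [[0, 4, 1], 0]]}}

```text
clock: 7.87
position: [0.5141, -0.1048, 0.2093]
ee_rot: [-0.016, 0.727, -0.686, 0.024]
contact_force: [-1.2, -0.1, 4.7]
width: 0.0001
```

```bash
python3 st.py
```

```text
t 7.87 box xy mm -3.1 4.4 z 209.3 F [-1.19 -0.07  4.66] yaw err deg -0.39 tilt [ 0.0563 -0.0094 -0.9984]
```

{"fn": "carry_out", "kwargs": {"series": [[[0, 0, -4], 0], [[0, -8, -1], 0], [[0, -7, 0], 0], [[0, 0, 0], 0], [[0, 0, 2], 0], [[0, 0, 1], 0]]}}

```text
clock: 8.37
position: [0.5306, -0.1038, 0.2119]
ee_rot: [-0.016, 0.727, -0.686, 0.024]
contact_force: [0.7, -0.2, -1.2]
width: -0.0001
```

```bash
python3 st.py
```

```text
t 8.37 box xy mm 13.5 4.3 z 211.9 F [ 0.65 -0.19 -1.15] yaw err deg -0.4 tilt [ 0.056  -0.0094 -0.9984]
```

{"fn": "carry_out", "kwargs": {"series": [[[0, 3, 1], 0], [[0, 0, 1.5], 0], [[0, 0, 1], 0], [[0, 8, 1.2], 0], [[0, 8, 1.2], 0], [[0, 4, 1], 0]]}}

```text
clock: 8.87
position: [0.5138, -0.105, 0.2092]
ee_rot: [-0.021, 0.727, -0.686, 0.03]
contact_force: [-2.1, 1.0, 4.6]
width: -0.0001
```

```bash
python3 st.py
```

```text
t 8.87 box xy mm -3.4 4.3 z 209.2 F [-2.08  1.03  4.65] yaw err deg -0.41 tilt [ 0.0719 -0.0098 -0.9974]
```

{"fn": "carry_out", "kwargs": {"series": [[[0, 0, -4], 0], [[0, -8, -1], 0], [[0, -6, 0], 0], [[0, 0, 0], 0]]}}

```text
clock: 9.2
position: [0.5271, -0.104, 0.2157]
ee_rot: [-0.021, 0.726, -0.686, 0.029]
contact_force: [-0.1, 0.3, -0.5]
width: -0.0001
```

```bash
python3 st.py; python3 look.py w4
```

```text
t 9.2 box xy mm 10.0 4.4 z 215.7 F [-0.13  0.27 -0.47] yaw err deg -0.47 tilt [ 0.0715 -0.0098 -0.9974]
crop 236 178 438 320 3.17
```

View pics/w4.png

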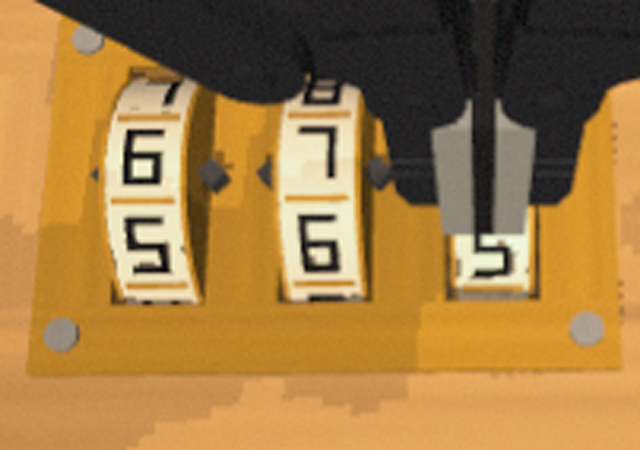

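Picture w4 shows 6-7-6 on top, with "5" visible on c's +x side at (490,255). Each stroke gives one click. One more on c.

{"fn": "carry_out", "kwargs": {"series": [[[0, 0, 3], 0], [[0, 0, 2], 0], [[0, 0, 1], 0], [[0, 0, 1], 0], [[0, 8, 1.2], 0], [[0, 8, 1.2], 0], [[0, 4, 1], 0]]}}

```text
clock: 9.83
position: [0.5143, -0.1048, 0.2091]
ee_rot: [-0.026, 0.727, -0.686, 0.035]
contact_force: [-1.4, 0.1, 5.7]
width: 0.0004
```

```bash
python3 st.py
```

```text
t 9.83 box xy mm -2.8 4.4 z 209.1 F [-1.43  0.12  5.7 ] yaw err deg -0.43 tilt [ 0.0859 -0.01   -0.9963]
```

{"fn": "carry_out", "kwargs": {"series": [[[0, 0, -5], 0], [[0, 0, -5], 0], [[12, 2, 0], 0], [[13, 2, 0], 0], [[0, 0, 0], 0], [[0, 0, 0], 0]]}}

```text
clock: 10.33
position: [0.51, -0.132, 0.2193]
ee_rot: [-0.025, 0.727, -0.685, 0.034]
contact_force: [-0.3, -0.7, -0.2]
width: 0.0002
```

```bash
python3 st.py
```

```text
t 10.33 box xy mm -8.9 -22.5 z 219.3 F [-0.3  -0.66 -0.2 ] yaw err deg -0.38 tilt [ 0.0842 -0.0103 -0.9964]
```

{"fn": "carry_out", "kwargs": {"series": [[[2.5, 0, 3], 0], [[0, 0, 2], 0], [[0, 0, 1], 0], [[0, 0, 1], 0], [[0, 0, 1], 0]]}}

```text
clock: 10.75
position: [0.5115, -0.135, 0.212]
ee_rot: [-0.025, 0.727, -0.686, 0.035]
contact_force: [-3.5, -0.3, 9.7]
width: 0.0001
```

```bash
python3 st.py
```

```text
t 10.75 box xy mm -7.6 -25.6 z 212.0 F [-3.49 -0.26  9.74] yaw err deg -0.39 tilt [ 0.085  -0.0105 -0.9963]
```

{"fn": "carry_out", "kwargs": {"series": [[[0, -8, 1.4], 0], [[0, -8, 1.6], 0]]}}

```text
clock: 10.92
position: [0.5271, -0.134, 0.2136]
ee_rot: [-0.025, 0.727, -0.685, 0.036]
contact_force: [-3.6, -0.1, 7.7]
width: -0.0001
```

```bash
python3 st.py
```

```text
t 10.92 box xy mm 8.0 -25.6 z 213.6 F [-3.55 -0.07  7.7 ] yaw err deg -0.37 tilt [ 0.0868 -0.0125 -0.9962]
```

{"fn": "carry_out", "kwargs": {"series": [[[0, 0, -5], 0], [[0, 0, -4], 0], [[12, -1, 0], 0], [[14, -1, 0], 0], [[0, 0, 0], 0], [[0, 0, 0], 0]]}}

```text
clock: 11.42
position: [0.5305, -0.1615, 0.2237]
ee_rot: [-0.025, 0.728, -0.684, 0.036]
contact_force: [-0.2, 0.5, 0.2]
width: -0.0001
```

```bash
python3 st.py; python3 look.py w5
```

```text
t 11.42 box xy mm 9.7 -53.2 z 223.7 F [-0.22  0.51  0.2 ] yaw err deg -0.22 tilt [ 0.0869 -0.0127 -0.9961]
crop 137 177 331 314 3.3
```

View pics/w5.png

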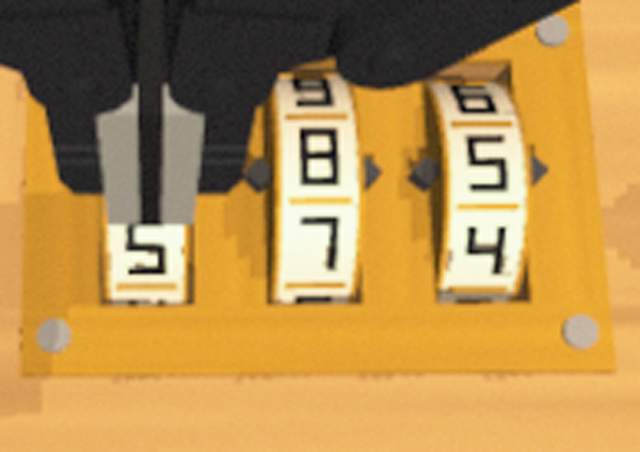

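Picture w5 shows b = 8 at (320,158) and c = 5 at (487,165). Wheel a is still at 6, with "5" on its +x side at (147,250). Three strokes on a remain.

{"fn": "carry_out", "kwargs": {"series": [[[1, 0, 4], 0], [[0, 0, 3], 0], [[0, 0, 1.5], 0], [[0, 0, 1], 0], [[0, 0, 0.8], 0]]}}

```text
clock: 11.88
position: [0.5316, -0.1631, 0.2138]
ee_rot: [-0.025, 0.727, -0.685, 0.037]
contact_force: [-1.8, 1.2, 7.9]
width: -0.0005
```

```bash
python3 st.py
```

```text
t 11.88 box xy mm 10.7 -54.9 z 213.8 F [-1.8   1.21  7.88] yaw err deg -0.27 tilt [ 0.0884 -0.0133 -0.996 ]
```

{"fn": "carry_out", "kwargs": {"series": [[[0, 8, 1], 0], [[0, 8, 1], 0], [[0, 4, 0.8], 0]]}}

```text
clock: 12.13
position: [0.5161, -0.1641, 0.2128]
ee_rot: [-0.029, 0.728, -0.684, 0.041]
contact_force: [-1.6, 0.3, 3.8]
width: -0.0002
```

```bash
python3 st.py
```

```text
t 12.13 box xy mm -4.8 -54.9 z 212.8 F [-1.62  0.28  3.77] yaw err deg -0.21 tilt [ 0.0996 -0.0149 -0.9949]
```

{"fn": "carry_out", "kwargs": {"series": [[[0, 0, -4], 0], [[0, -8, -1], 0], [[0, -7, 0], 0], [[0, 0, 0], 0], [[0, 0, 2.5], 0], [[0, 0, 1], 0]]}}

```text
clock: 12.63
position: [0.532, -0.1622, 0.2147]
ee_rot: [-0.028, 0.728, -0.684, 0.04]
contact_force: [0.9, 0.2, 0.9]
width: -0.0001
```

```bash
python3 st.py
```

```text
t 12.63 box xy mm 11.1 -54.0 z 214.7 F [0.91 0.2  0.89] yaw err deg -0.18 tilt [ 0.0974 -0.0136 -0.9951]
```

{"fn": "carry_out", "kwargs": {"series": [[[0.5, 0, 1], 0], [[0, 0, 1], 0], [[0, 8, 1.1], 0], [[0, 8, 1.1], 0], [[0, 4, 1], 0]]}}

```text
clock: 13.05
position: [0.5187, -0.1631, 0.213]
ee_rot: [-0.034, 0.728, -0.684, 0.045]
contact_force: [-1.8, 1.0, 4.3]
width: -0.0005
```

```bash
python3 st.py
```

```text
t 13.05 box xy mm -2.2 -54.0 z 213.0 F [-1.75  0.96  4.28] yaw err deg -0.18 tilt [ 0.112  -0.0127 -0.9936]
```

{"fn": "carry_out", "kwargs": {"series": [[[0, 0, -4], 0], [[0, -8, -1], 0], [[0, -7, 0], 0], [[0, 0, 0], 0], [[0, 0, 2.5], 0], [[0, 0, 1], 0]]}}

```text
clock: 13.55
position: [0.5353, -0.1622, 0.2159]
ee_rot: [-0.034, 0.728, -0.684, 0.045]
contact_force: [-0.4, 0.5, 0.1]
width: 0.0
```

```bash
python3 st.py;python3 look.py w6
```

```text
t 13.55 box xy mm 14.4 -54.2 z 215.9 F [-0.35  0.52  0.12] yaw err deg -0.2 tilt [ 0.1116 -0.0127 -0.9937]
crop 130 187 331 330 3.18
```

View pics/w6.png

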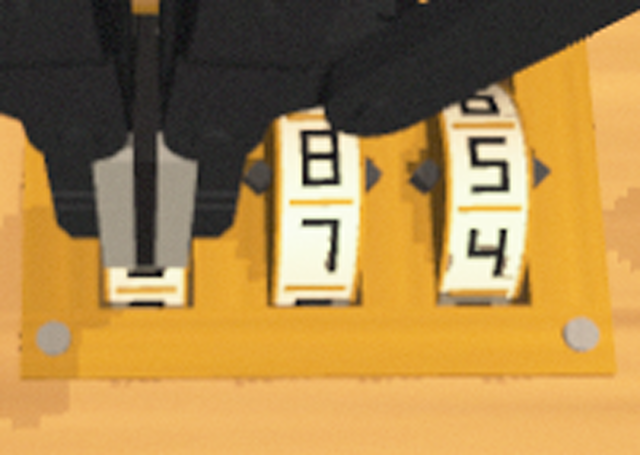

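Picture w6 shows b = 8 and c = 5 still. Wheel a's +x side shows a flat-bottomed numeral at (145,272), which fits 3 and not 4. So a has 4 on top, and one more stroke is due.

{"fn": "carry_out", "kwargs": {"series": [[[0, 3, 1], 0], [[0, 0, 1.2], 0], [[0, 0, 1], 0], [[0, 8, 1.1], 0], [[0, 8, 1.1], 0], [[0, 4, 1], 0]]}}

```text
clock: 14.1
position: [0.5189, -0.1633, 0.213]
ee_rot: [-0.039, 0.727, -0.683, 0.052]
contact_force: [-2.0, -0.5, 4.9]
width: 0.0
```

```bash
python3 st.py
```

```text
t 14.1 box xy mm -2.0 -54.3 z 213.0 F [-2.03 -0.51  4.9 ] yaw err deg -0.24 tilt [ 0.1289 -0.0134 -0.9916]
```

{"fn": "carry_out", "kwargs": {"series": [[[0, 0, -6], 0], [[0, 0, -10], 0], [[0, -1, -14], 0], [[-19, -2, 0], 0], [[-20, -2, 0], 0], [[-20, -2, 0], 0], [[-16, -1, 0], 0], [[0, 0, 0], 0], [[0, 0, 0], 0]]}}

```text
clock: 14.85
position: [0.5176, -0.0865, 0.2481]
ee_rot: [-0.039, 0.726, -0.685, 0.053]
contact_force: [-0.4, 0.2, 0.6]
width: 0.0001
```

```bash
python3 st.py; sed -i 's/(-.035,-.08),(.05,-.08),(.05,.03),(-.035,.03)/(-.035,-.075),(.045,-.075),(.045,.085),(-.035,.085)/' look.py; python3 look.py w7
```

```text
t 14.85 box xy mm 1.6 22.4 z 248.1 F [-0.37  0.24  0.57] yaw err deg -0.44 tilt [ 0.1294 -0.0156 -0.9915]
crop 187 171 429 288 2.64
```

View pics/w7.png

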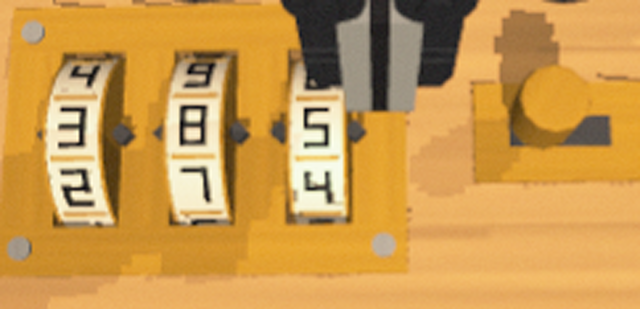

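Picture w7 shows 3-8-5 on top at (70,128), (192,127) and (317,127), with the knob's top at (552,97) and its slot running to the right. Now I'll place the knob.

```bash
python3 - <<'E'
from ang import *
v=np.load("w.npy",allow_pickle=True).item()
O=np.array([.5174,-.109,0])
for z in(.229,.233):
  P=onz(v,[(429-u/2.64,288-w/2.64) for u,w in((552,97),(515,97),(590,97))],z)-O
  print(z,(P@ex*1e3).round(1),(P@ey*1e3).round(1))
P=onz(v,[(429-u/2.64,288-w/2.64) for u,w in((511,130),(611,130))],.203)-O
print("slot",(P@ex*1e3).round(1),(P@ey*1e3).round(1))
E
```

```text
0.229 [0.9 0.8 1. ] [60.4 52.2 68.9]
0.233 [2.1 2.  2.2] [59.6 51.6 67.9]
slot [1.5 1.9] [55.  80.5]
```

{"fn": "carry_out", "kwargs": {"series": [[[-10, 0, 0], 0], [[0, 1.5, 9], 0], [[0, 1.5, 8], 0], [[0, 0.5, 4], 0], [[0, 0, 0], 0], [[0, 0, 0], 0]]}}

```text
clock: 15.4
position: [0.5157, -0.0792, 0.2236]
ee_rot: [-0.038, 0.725, -0.686, 0.052]
contact_force: [-0.6, -0.1, 0.2]
width: 0.0003
```

```bash
python3 st.py
```

```text
t 15.4 box xy mm 0.3 29.8 z 223.6 F [-0.58 -0.07  0.16] yaw err deg -0.67 tilt [ 0.1273 -0.0166 -0.9917]
```

{"fn": "carry_out", "kwargs": {"series": [[[-5, -1, 2], 0.4], [[-5, 0, 0], 0], [[-4, 0, 0], 0], [[-3, 0, 0], 0]]}}

```text
clock: 15.73
position: [0.5162, -0.063, 0.2208]
ee_rot: [-0.037, 0.721, -0.69, 0.052]
contact_force: [-1.3, -1.3, -0.3]
width: -0.0002
```

```bash
python3 st.py
```

```text
t 15.73 box xy mm 1.8 46.0 z 220.8 F [-1.28 -1.31 -0.3 ] yaw err deg -1.22 tilt [ 0.1263 -0.0191 -0.9918]
```

{"fn": "carry_out", "kwargs": {"series": [[[-4, 0, 0], 0], [[-4, 0, 0], 0]]}}

```text
clock: 15.9
position: [0.5157, -0.0549, 0.2209]
ee_rot: [-0.036, 0.722, -0.689, 0.053]
contact_force: [0.1, -6.3, -0.4]
width: 0.0001
```

```bash
python3 st.py
```

```text
t 15.9 box xy mm 1.8 54.1 z 220.9 F [ 0.09 -6.28 -0.42] yaw err deg -1.19 tilt [ 0.1262 -0.021  -0.9918]
```

{"fn": "carry_out", "kwargs": {"series": [[[-3, 0, 0], 0], [[-2, 0, 0], 0]]}}

```text
clock: 16.07
position: [0.5157, -0.0548, 0.2212]
ee_rot: [-0.031, 0.723, -0.688, 0.058]
contact_force: [-1.2, -7.7, -1.6]
width: -0.0
```

{"fn": "carry_out", "kwargs": {"series": [[[-2, 0, 0], 0], [[-2, 0, 0], 0]]}}

```text
clock: 16.23
position: [0.5158, -0.055, 0.2214]
ee_rot: [-0.028, 0.723, -0.687, 0.062]
contact_force: [0.3, -7.9, -2.1]
width: -0.0003
```

```bash
python3 st.py
```

```text
t 16.23 box xy mm 1.9 54.0 z 221.4 F [ 0.29 -7.92 -2.07] yaw err deg -0.98 tilt [ 0.1275 -0.0452 -0.9908]
```

The tool stopped hard at y = 54, which fits the full 14 mm and not 3 mm. I'll back off, lift and verify.

{"fn": "carry_out", "kwargs": {"series": [[[6, 0, 0], 0], [[4, 0, -2], 0], [[0, 0, -15], 0], [[0, 0, -20], 0], [[0, 5, -20], 0], [[0, 10, -15], 0], [[0, 0, 0], 0], [[0, 0, 0], 0]]}}

```text
clock: 16.9
position: [0.4925, -0.0592, 0.2945]
ee_rot: [-0.032, 0.723, -0.687, 0.059]
contact_force: [0.3, -0.4, -0.0]
width: 0.0001
```

```bash
python3 st.py; python3 - <<'E'
from h import *
w=grab("wrist")["f"]; s=grab("scene")["f"]
a=cv2.resize(cv2.rotate(w[120:320,120:440],cv2.ROTATE_180),(640,400),interpolation=cv2.INTER_CUBIC)[:,:480]
a=cv2.resize(cv2.rotate(w[120:320,140:440],cv2.ROTATE_180),(400,267),interpolation=cv2.INTER_CUBIC)
b=cv2.resize(s[180:420,110:330],(400,436),interpolation=cv2.INTER_CUBIC)
c=np.zeros((436,800,3),np.uint8); c[:267,:400]=a; c[:,400:]=b
cv2.imwrite("pics/fin.png",c)
E
```

```text
t 16.9 box xy mm -21.7 51.3 z 294.5 F [ 0.26 -0.36 -0.04] yaw err deg -0.95 tilt [ 0.1292 -0.0351 -0.991 ]
```

View pics/fin.png

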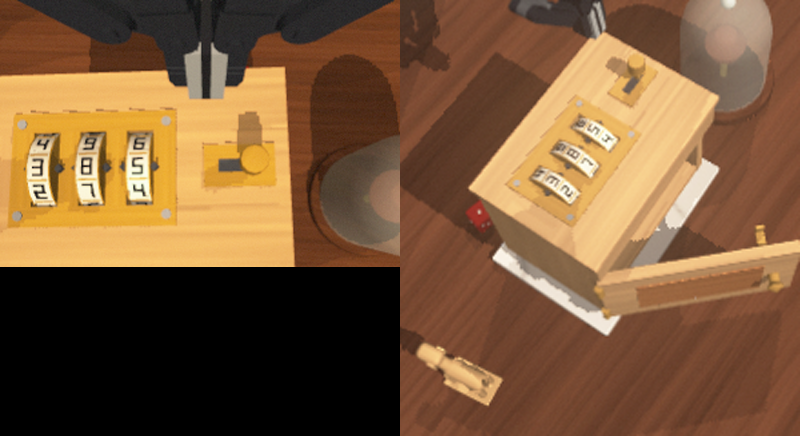

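The final picture shows 3-8-5 on the wheels, the knob at the far end of its slot at (257,158), the door swung open at (700,280), and the hound and cloche upright. I'll let the door settle, then hand in.

{"fn": "carry_out", "kwargs": {"series": [[[0, 0, -10], 0], [[0, 0, 0], 0], [[0, 0, 0], 0], [[0, 0, 0], 0], [[0, 0, 0], 0], [[0, 0, 0], 0], [[0, 0, 0], 0], [[0, 0, 0], 0], [[0, 0, 0], 0], [[0, 0, 0], 0]]}}

```text
clock: 17.83
position: [0.4908, -0.0582, 0.2996]
ee_rot: [-0.03, 0.724, -0.688, 0.054]
contact_force: [1.1, 0.1, -0.1]
width: 0.0001
```

```bash
python3 - <<'E'
from h import *
b=grab("scene")["f"];import time
manip.get_image("top");c=grab("scene")["f"]
print("changed px in scene (door at rest?)",int((cv2.absdiff(b,c)[180:420,110:400].max(2)>25).sum()))
T=grab("top");hsv=cv2.cvtColor(T["f"],cv2.COLOR_BGR2HSV)
red=cv2.inRange(hsv,(0,150,80),(6,255,255))|cv2.inRange(hsv,(172,150,80),(180,255,255)); red[:262]=0;red[290:]=0
for q in cv2.findContours(red,0,1)[0]:
    if cv2.contourArea(q)>20: print("die",np.mean(q.reshape(-1,2),0))
print(manip.get_state()["contact_force"].round(2)); manip.sign_off()
E
```

```text
changed px in scene (door at rest?) 1
die [304.78787879 276.87878788]
[0.62 0.56 0.19]
the job is handed in; nothing more can be done
```

The key box is unlocked and I handed the job in at about 18 s of the 72 s limit. I rolled the wheels one click at a time to 3-8-5. Wheel a started at 7, wheel b was perched between 5 and 6, and wheel c started at 9. I then pushed the knob along its slot until it stopped hard, and the door sprang open.

**Last checks that held:**
- The last picture showed 3-8-5 on top, the knob at the far end of its slot, and the door wide open.
- The door was at rest: only 1 pixel changed between two late frames.
- The hound and the cloche looked upright and in place.
- The arm was clear, with about 0 N on the tool.
- The highest force I read while pressing a wheel was about 10 N; forces were only read at the end of each call, so peaks in between were not seen.

**Checks that were incomplete or off:**
- The final colour check found only one die, within 1 pixel of its start. The other was not detected (cause not checked), and I had no pictures left to look again. The arm never came lower than the wheel tops, well above the dice.
- The knob stopped at 54 mm tool position, while my rough tip size predicted about 58 mm. I put this down to a wider fingertip than assumed, since the picture and the open door both show the bolt drawn.
- The tool picked up about 7° of tilt from dragging the wheels, which did no harm.

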